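# Lay out a tap branch in assembly order

## Robot

A 6-joint arm with a two-finger parallel gripper is mounted at the origin on a cart in front of the work surface, level with it; the furniture and walls round the work are solid. World frame = base frame: x ahead of the robot, y to its left, z up, the work surface at z = 0. Lengths are in m, angles in rad, forces in N, time in s.
With the tool pointing down it reaches from about 0.35 to 0.775 m from the base axis. Payload 7.3 kg.
Tool frame: the origin (TCP) lies where the fingers leave the gripper's body, on its centre line; the fingertips stand 66 mm ahead of it and the grasp point (between the pads) lies 47 mm ahead of it (ctrl.finger_overhang is the distance from the TCP to the fingertips, in m); z points along the fingers, y is the line along which they close (so a half turn about z gives the same grasp; the last joint's range is limited). The gripper opens to 92 mm and grips with 3 to 60 N. Pads are 19 mm wide; open, the fingers measure 130 mm over their backs; the gripper's body (75 mm by 190 mm) begins 47 mm behind the grasp point.
Start: joints at [1.162, 0.342, 1.524, -0, 1.275, -0.146], TCP at [0.136, 0.507, 0.292] pointing down, gripper open.
Joint ranges: [-2.53, 2.53], [-0.77, 2.02], [0.04, 2.7], [-1, 4.14], [0.28, 2.66], [-3.11, 3.11]. Speed limits (rad/s): [2.57, 2.57, 3.14, 3.14, 3.14, 3.14].

## Interface

Orientations are given as a unit quaternion [w, x, y, z].
In Python, from plant import monitor, optics, ctrl gives the robot as it stands. The module is installed in compiled form; this text tells all that it offers.
- The arm moves only by the shell command python3 -m pendant 'ROWS' [FORCE]. ROWS is JSON, a list of rows, each a list of 5 numbers: the shift along the tool's x, y, z in mm, then the turn about the tool's z in rad, then the opening, from 0 (shut) to 1 (fully open). In form: [[x, y, z, spin, hand], ...]. A call has 1 to 20 rows; each row shifts and turns the commanded pose from where the row before left it, along the tool's axes as they then stand; what a row does not reach is not made up. A row lasts 1/10 s, in which the tool goes at most 50 mm and 8.59 degrees, less where a joint would pass 70% of its speed; a pose out of reach is approached as far as the arm can. A call with a gripper value outside its range is refused whole. The fingers move at their own pace and stop on an object; FORCE is the grip in N (left out, the last holds). Time passes only in rows, so rows that do not move let the fingers close. It gives the time, the measured TCP pose, the force, the opening and the grip force at its end, in the units of the state.
- monitor.get_obs(): the state, without advancing time (a new reading comes with each control period).
- optics.snapshot(name): name is "scene" or "top" or "wrist"; returns the picture (420x560x3 uint8, red, green, blue); there is no depth.
- optics.camera_model(name): a dict with "mtx" (3x3 intrinsics, pixels), "camera_from_world" (4x4, takes a point from world to camera coordinates). Camera axes: x right, y up, looking along -z (the intrinsics and any distortion apply to the point x, -y, -z); pixel columns grow to the right and rows downward; lengths in m; the calibration is good to about 2 mm. The wrist camera is an equidistant fisheye: a pixel r from the principal point sees the ray r / f radians off the axis. A picture is of the moment at which its call begins: read the wrist's pose just before it. camera_model takes no time and is no camera call; for the wrist camera it gives the pose at the moment of the call.
- ctrl.close_job(): hands the job in; it is judged then, once.
The state is a dict: "time_s": time; "joint_positions": joint angles; "joint_vel": joint speeds; "tau": joint torques, N m; "tcp_pos": TCP position; "orientation": TCP orientation; "ft_force": force on the tool from outside, world axes, zero at the start; "moment": the same for the moment, N m; "gripper_width": finger opening in m; "gripper_force": force on a finger pad.
Only numpy, scipy, OpenCV 4.12 (cv2) and the standard library are available. Lean on these libraries where they do the work, as an engineer would, in place of code of your own. Each camera call takes 0.05 s, during which the arm holds its last target. There are 200 camera calls.

## Task

Set out the next joint beside the toolbox without screwing anything together: on the counter, in one straight line running out from the hex-nut end of the little service tap, lay the brass nipple end-on to the tap, then the brass elbow lying flat and square to the line, then the brass plug upright on its thread, with a gap of about 15 mm between each piece and the next. Put the tape spool flat in the middle of the tin's lid. Leave the tap, the tin and the grey elbow where they are.

Things in the scene. Friction and masses are not known exactly. Their poses are not given: they have to be found in the camera images.
- tap: small brass service tap (stop valve) lying on the counter, 44 mm long, 21 mm wide, 33 mm high, with a small pale oval handle on top. Origin: under the middle of its body, at counter level. Its y axis is the pipe axis: the hex-nut end is at y = -22 mm (it points away from the robot, within about 0.11 rad), the male-threaded end at y = +22 mm (towards the robot). The line runs along -y of this frame through its origin
- nipple: straight brass double nipple: two male-threaded ends (24 mm diameter) with a hex collar in the middle, 34 mm long along its y axis, hex 25 mm wide across x and 29 mm high, rests on the collar. Origin: under its middle, at counter level. Grasp across the collar (along its x, 25 mm). 68 g
- elbow: brass 90 degree elbow with a hex collar at both mouths, lying flat, 37 x 37 mm and 26 mm high. Origin: under the middle of that square, at counter level. One mouth faces +x (face at x = +18 mm, its axis at y = -7 mm), the other +y (face at y = +18 mm, its axis at x = -7 mm); the rounded bend is at the -x, -y corner. Across x, from the +x mouth's face to the back of the bend, it is 34 to 36 mm wide and can be grasped there at y = -5 mm; or across one collar, 22 mm. 75 g
- plug: brass plug standing upright on its thread: round flange of 27 mm diameter 12 to 16 mm above the counter, thread of 24 mm below, a 12 mm square head on top up to 25 mm. Origin: under its middle, at counter level; z is its axis. 41 g
- spool: flat spool of white thread-seal tape with yellow flanges, 53 mm diameter, 16 mm high, lying flat on the counter (not the one in the toolbox). Origin: centre of its underside; z is its axis. 30 g
- tin: round tin with a flat green lid, 62 mm diameter, 34 mm high, about 300 g; the spool goes on its lid. Origin: centre of its underside at counter level; the lid's top is at z = 34 mm
- grey_elbow: grey plastic 90 degree elbow with plain round sockets (no hex collars), 42 x 42 x 26 mm, lying among the fittings; not wanted, leave it alone. Origin: under its middle, at counter level. Round the work: toolbox to the right, up to 0.27 m high; leaning pipe to the left, y about 0.15, up to 0.38 m; overshelf edge at x = 0.70, 0.43 m up
Mind the look-alikes: they are no part of the job. What is shaped like the tap but green is not meant.

How it is judged:
At the end, for the whole second after the job is handed in: Nipple, elbow, plug in that order on the tap's line: gaps about 4 to 28 mm, off the line under 12 mm (elbow, plug 15), nipple and elbow square to it within 0.3 rad, plug upright. Spool flat on the tin, centred to 12 mm. Tap, tin, grey elbow moved under 15 mm. All released, at rest (y of nipple in the frame of tap between -0.067 and -0.043 m and x of nipple in the frame of tap between -0.012 and 0.012 m and angle between the y axis of nipple and the y axis of tap, either way round below 0.3 rad and horizontal distance between elbow and nipple between 0.039 and 0.065 m and y of elbow in the frame of tap below -0.082 m and x of elbow in the frame of tap between -0.015 and 0.015 m and (angle between the x axis of elbow and the y axis of tap, either way round below 0.3 rad or angle between the y axis of elbow and the y axis of tap, either way round below 0.3 rad) and angle between each of elbow, plug's own z axis and vertical below 0.15 rad and horizontal distance between plug and elbow between 0.035 and 0.062 m and y of plug in the frame of tap below -0.115 m and x of plug in the frame of tap between -0.015 and 0.015 m and height (world z) of each of nipple, elbow, plug below 0.01 m and horizontal distance between spool and tin below 0.012 m and height (world z) of spool between 0.03 and 0.04 m and angle between spool's own z axis and vertical below 0.1 rad and distance of each of tap, tin, grey_elbow from where it was at the start of the episode below 0.015 m and linear speed of each of nipple, elbow, plug, spool below 0.02 m/s); the robot touches nothing.
It fails at once if the grey elbow is shifted by more than 30 mm or picked up (distance of grey_elbow from where it was at the start of the episode above 0.03 m).
It fails at once if the tap is shifted by more than 30 mm or picked up (distance of tap from where it was at the start of the episode above 0.03 m).
It fails at once if the tin is shifted by more than 30 mm or picked up (distance of tin from where it was at the start of the episode above 0.03 m).
It also fails if it takes over 96 s, if anything falls off the work surface, if the arm or the gripper's body presses on something with over 40 N, if the wrist force passes 120 N, or if a joint passes its speed limit or range.

## Working session

There is one attempt and no reset: what is moved stays moved. The work goes in short steps, Python scripts to look and compute and a shell command to move; the robot and the scene stay as the last step left them, time stands still between calls to the robot, and variables do not carry over. Pictures are saved under pics/ and viewed, at most 16 in all, crops included, and the job is handed in when it is done.

```bash
mkdir -p pics; python3 - <<'E'
from plant import monitor, optics, ctrl
import cv2
o=monitor.get_obs();print(o['tcp_pos'],o['orientation'],o['gripper_width'],o['time_s'])
for n in("top","scene"):
    cv2.imwrite(f'pics/{n}0.png',cv2.resize(optics.snapshot(n)[:,:,::-1],(800,600),interpolation=cv2.INTER_CUBIC))
    m=optics.camera_model(n);print({k:(v.tolist() if hasattr(v,'tolist') else v) for k,v in m.items()})
E
```

```text
[0.13623335 0.50668263 0.29153721] [-2.31339566e-04  1.31042695e-01  9.91376404e-01 -7.63870102e-04] 0.09146656543630918 0.0
{'mtx': [[506.36357280140163, 0.0, 273.05531851933785], [0.0, 506.36357280140163, 214.1894692053224], [0.0, 0.0, 1.0]], 'camera_from_world': [[-0.16517354110437474, -0.9862635667558827, 0.0013704776561440407, 0.002882366596851334], [0.9641568064195697, -0.16117835666779648, 0.2107680952532548, -0.5395241236120577], [-0.20765200204635148, 0.036134668005021464, 0.9775351307315296, -0.7805537038759534], [0.0, 0.0, 0.0, 1.0]]}
{'mtx': [[523.4161956302264, 0.0, 278.2154064452706], [0.0, 523.4161956302264, 206.84109731984424], [0.0, 0.0, 1.0]], 'camera_from_world': [[-0.8603371993743149, -0.5094214036410027, -0.01759934331703359, 0.4244158961038202], [0.2683351750527736, -0.4819936394703896, 0.8340733572890848, -0.2060403093060097], [-0.4333775919474351, 0.7128618134130335, 0.5513727394198265, -0.5939480325176176], [0.0, 0.0, 0.0, 1.0]]}
```

View pics/top0.png

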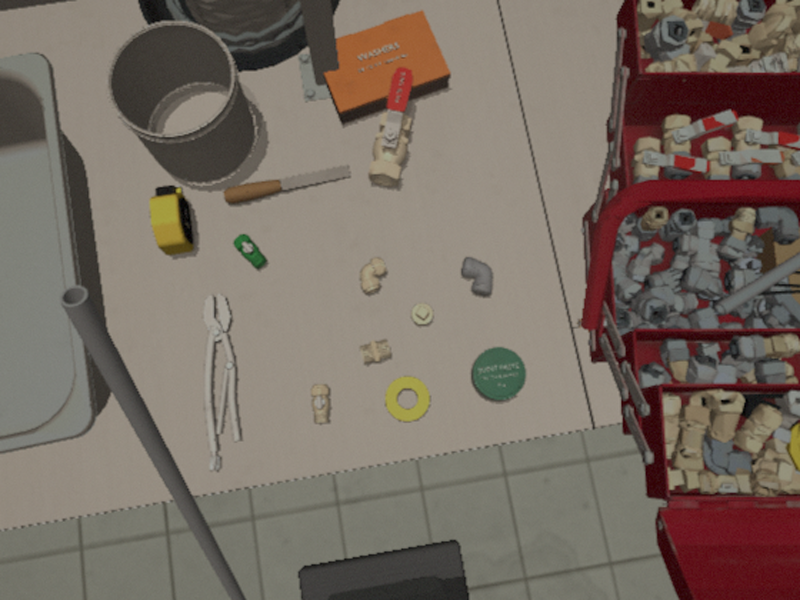

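View pics/scene0.png

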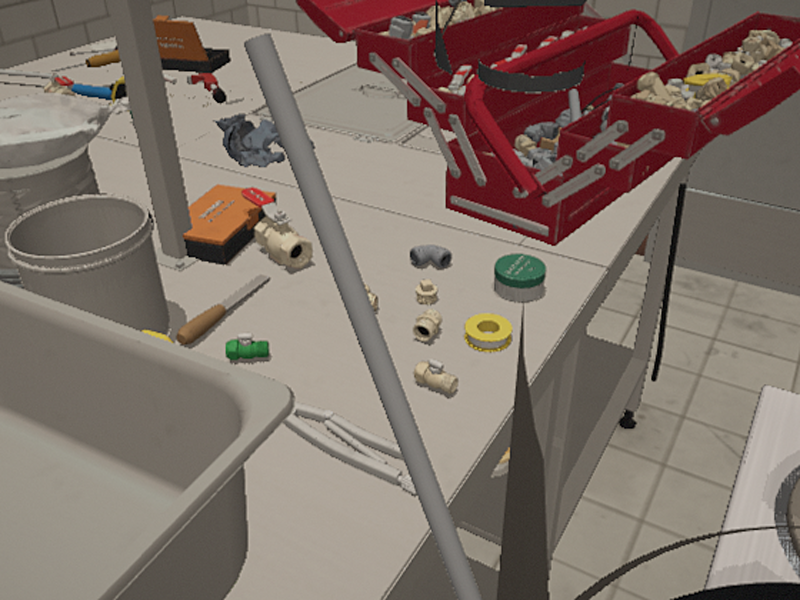

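The top view shows tap (320,403), nipple (376,351), elbow (373,275), plug (422,314), spool (408,399), tin (499,374) and grey elbow (477,275) in the 800x600 view. Next I'll measure them from the top picture.

```bash
cat > h.py <<'E'
import numpy as np,cv2
from plant import monitor, optics
def ray(n,u,v,m=None):
    m=m or optics.camera_model(n);K=np.array(m['mtx']);T=np.array(m['camera_from_world'])
    x=(u-K[0,2])/K[0,0];y=(v-K[1,2])/K[1,1]
    if n=='wrist':
        r=np.hypot(x,y)+1e-12;d=np.array([x/r*np.sin(r),-y/r*np.sin(r),-np.cos(r)])
    else: d=np.array([x,-y,-1])
    R=T[:3,:3];return -R.T@T[:3,3],R.T@d
def pt(n,u,v,z,m=None):
    c,d=ray(n,u,v,m);return (c+d*(z-c[2])/d[2])[:2]
def pix(n,P,m=None):
    m=m or optics.camera_model(n);K=np.array(m['mtx']);T=np.array(m['camera_from_world'])
    q=T[:3,:3]@np.array(P)+T[:3,3];q=np.array([q[0],-q[1],-q[2]])
    if n=='wrist':
        r=np.hypot(q[0],q[1]);q=np.array([*(q[:2]/r*np.arctan2(r,q[2])),1])
    q=K@(q/q[2]);return q[:2]
E
python3 - <<'E'
from h import *
for n,u,v,z in [('tap',320,403,.015),('tapN',320,386,.012),('tapS',321,422,.012),('nip',376,351,.015),('nipL',362,353,.013),('nipR',390,349,.013),('elb',373,275,.015),('plug',422,314,.015),('spool',408,399,.016),('tin',499,374,.034),('grey',477,275,.015)]:
    print(n,pt('top',u*.7,v*.7,z).round(4))
im=optics.snapshot('top')[150:325,200:400];cv2.imwrite('pics/crop1.png',cv2.resize(im[:,:,::-1],None,fx=3.4,fy=3.4,interpolation=cv2.INTER_CUBIC)[:600,:800])
E
```

```text
tap [0.4394 0.0135]
tapN [0.4597 0.0108]
tapS [0.4174 0.0158]
nip [ 0.4898 -0.0619]
nipL [ 0.4905 -0.0449]
nipR [ 0.4897 -0.079 ]
elb [ 0.5835 -0.0735]
plug [ 0.5254 -0.1244]
spool [ 0.4268 -0.09  ]
tin [ 0.4364 -0.1992]
grey [ 0.5625 -0.1997]
```

View pics/crop1.png

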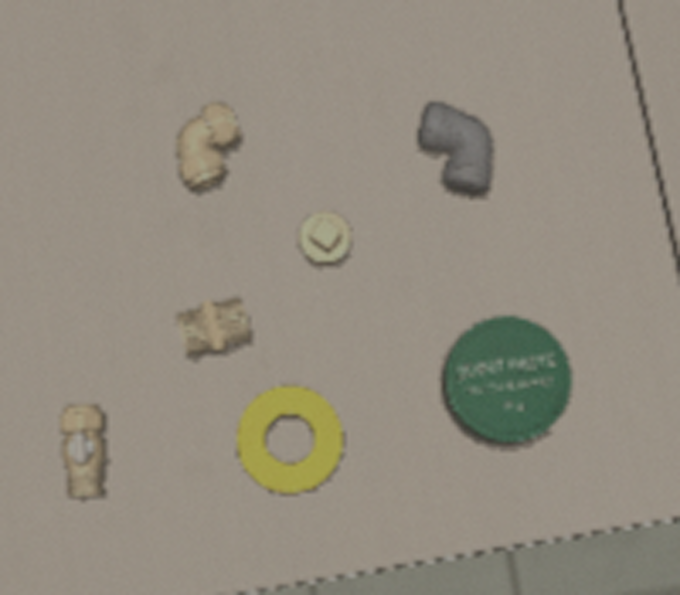

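```bash
python3 - <<'E'
from h import *
def tri(a,b):
    c1,d1=ray('top',*np.array(a)*.7);c2,d2=ray('scene',*np.array(b)*.7)
    t=np.linalg.lstsq(np.c_[d1,-d2],c2-c1,rcond=None)[0];return (c1+d1*t[0]).round(3),(c2+d2*t[1]).round(3)
print('pipe top',tri((75,297),(260,44)))
# pipe 2nd point: plane through top-cam line at (235,595) etc. intersect with scene epipolar line
c1,d1=ray('top',165*.7,455*.7);T=np.array(optics.camera_model('scene')['camera_from_world'])
for s in np.arange(.3,1.2,.1): P=c1+d1*s;print(P.round(2),(pix('scene',P)/.7).round(0))
im=optics.snapshot('top');hsv=cv2.cvtColor(cv2.medianBlur(im,3),cv2.COLOR_RGB2LAB).astype(float)
bg=np.median(hsv[150:320,200:400].reshape(-1,3),0)
d=hsv-cv2.blur(hsv,(101,101))
mask=((np.abs(hsv-bg)*[.6,1,1.5]).max(2)>9).astype(np.uint8)
n,l,s,c=cv2.connectedComponentsWithStats(mask[:,:])
for i in range(1,n):
    x,y,w,h,a=s[i]
    if a>60 and 200<x and x+w<380 and y>160 and y+h<310:
        cn=cv2.findContours((l==i).astype(np.uint8),0,2)[0][0];r=cv2.minAreaRect(cn)
        print(s[i],np.round(r[0],1),np.round(r[1],1),round(r[2]),pt('top',*r[0],.013).round(4), [pt('top',*p,.013).round(4).tolist() for p in cv2.boxPoints(r)])
E
```

```text
pipe top (array([0.509, 0.146, 0.372]), array([0.508, 0.145, 0.372]))
[0.38 0.04 0.57] [ 527. -338.]
[0.38 0.07 0.47] [ 485. -125.]
[0.39 0.1  0.37] [450.  57.]
[0.39 0.13 0.26] [420. 212.]
[0.4  0.16 0.16] [393. 347.]
[0.41 0.19 0.06] [370. 466.]
[ 0.41  0.22 -0.04] [350. 570.]
[ 0.42  0.25 -0.14] [331. 663.]
[ 0.43  0.28 -0.25] [315. 747.]
[252 181  20  26 335] [261.5 194.5] [18.4 24. ] 45 [ 0.5804 -0.0736] [[0.5811, -0.047], [0.6068, -0.0815], [0.5796, -0.1003], [0.5542, -0.0658]]
[322 180  23  29 479] [333. 194.] [28. 22.] 90 [ 0.5605 -0.1979] [[0.5889, -0.1836], [0.5824, -0.222], [0.5325, -0.2121], [0.5389, -0.1741]]
[289 213  14  16 168] [295.2 220.8] [15.3 12.7] 83 [ 0.5241 -0.1239] [[0.5381, -0.1136], [0.5372, -0.1357], [0.5102, -0.1342], [0.5111, -0.1123]]
[252 237  23  19 265] [263.3 246.3] [16.2 20.4] 76 [ 0.4891 -0.062 ] [[0.5017, -0.0433], [0.5046, -0.0784], [0.4764, -0.0805], [0.4736, -0.0457]]
[ 329  243   40   40 1230] [348.5 262. ] [38.9 38.9] 45 [ 0.4383 -0.2013] [[0.446, -0.1549], [0.4851, -0.2107], [0.4305, -0.2477], [0.3925, -0.1922]]
[269 263  33  33 719] [284.8 278.8] [31.8 31.1] 45 [ 0.4282 -0.0889] [[0.4348, -0.0517], [0.4656, -0.0949], [0.4215, -0.1261], [0.3914, -0.083]]
[218 269  14  28 266] [224.5 282.5] [27. 13.] 90 [0.4388 0.0129] [[0.4633, 0.0205], [0.4596, -0.0013], [0.4146, 0.0054], [0.4182, 0.027]]
```

```bash
python3 -m pendant '[[-30.7,-27.7,-4,0,1],[-30.7,-27.7,-4,0,1],[-30.7,-27.7,-4,0,1],[-30.7,-27.7,-4,0,1],[-30.7,-27.7,-4,0,1],[-30.7,-27.7,-4,0,1],[-30.7,-27.7,-4,0,1],[-30.7,-27.7,-4,0,1],[-30.7,-27.7,-4,0,1],[-30.7,-27.7,-4,0,1],[-19,-33,12,0,1],[-19,-33,12,0,1],[-19,-33,12,0,1],[-19,-33,12,0,1],[-19,-33,12,0,1],[-19,-33,12,0,1]]'
python3 -m pendant '[[0,0,0,-0.13,1],[0,0,0,-0.13,1],[0,0,0,-0.13,1],[0,0,0,-0.13,1],[0,0,0,-0.13,1],[0,0,0,-0.13,1],[0,0,0,-0.13,1],[0,0,0,-0.13,1],[0,0,0,-0.13,1],[0,0,0,-0.13,1],[0,0,0,0,1],[0,0,0,0,1]]'
python3 - <<'E'
from h import *
o=monitor.get_obs();print(o['tcp_pos'],o['orientation'],o['joint_positions'])
m=optics.camera_model('wrist');im=optics.snapshot('wrist')
import pickle;pickle.dump((m,im),open('w1.pkl','wb'))
cv2.imwrite('pics/w1.png',cv2.resize(im[:,:,::-1],(800,600),interpolation=cv2.INTER_CUBIC))
print(np.array(m['camera_from_world']).round(3).tolist(), np.array(m['mtx']).round(1).tolist())
for n,P in dict(tap=(.439,.013,.01),nip=(.49,-.062,.013),elb=(.581,-.074,.013),plug=(.524,-.124,.016),spool=(.428,-.089,.016),tin=(.437,-.2,.034)).items(): print(n,(pix('wrist',P,m)/.7).round())
print('toolbox',pt('top',600*.7,340*.7,.1),pt('top',648*.7,497*.7,.2),pt('top',622*.7,345*.7,.2))
E
```

```text
time_s: 1.8
tcp_pos: [0.4196, -0.0627, 0.2598]
orientation: [0.0, 0.131, 0.991, 0.0]
ft_force: [0.0, -0.4, -0.8]
gripper_width: 0.0921
gripper_force: 0.0
time_s: 3.0
tcp_pos: [0.4195, -0.061, 0.2601]
orientation: [-0.0, -0.494, 0.869, 0.0]
ft_force: [0.3, 0.7, 0.2]
gripper_width: 0.0915
gripper_force: 0.0
[ 0.41945666 -0.06103875  0.26013951] [-1.61605948e-05 -4.94144768e-01  8.69379627e-01  1.11805124e-04] [-3.25812341e-01  1.89954431e-01  1.83174609e+00  1.38515179e-04
  1.12008056e+00 -2.93037069e+00]
[[-0.859, 0.512, -0.001, 0.391], [-0.493, -0.828, -0.266, 0.182], [-0.137, -0.228, 0.964, -0.314], [0.0, 0.0, 0.0, 1.0]] [[325.2, 0.0, 282.3], [0.0, 325.2, 215.2], [0.0, 0.0, 1.0]]
tap [429. 368.]
nip [324. 323.]
elb [227. 364.]
plug [244. 279.]
spool [373. 252.]
tin [277. 128.]
toolbox [ 0.44858814 -0.30360733] [ 0.28922384 -0.28213929] [ 0.42888585 -0.29118159]
```

View pics/w1.png

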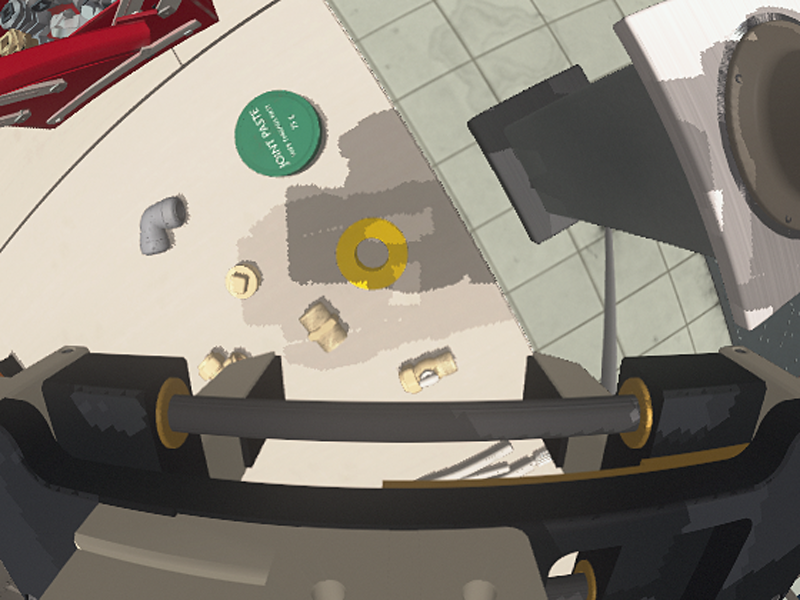

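The wrist view agrees with the top fixes within about 1 mm: tap (428,369), nipple (323,325), plug (243,281), spool (371,254). I'll half-turn the tool, because j6 is near its limit, and look from the other side.

```bash
python3 -m pendant '[[0,0,0,0.145,0.8],[0,0,0,0.145,0.8],[0,0,0,0.145,0.8],[0,0,0,0.145,0.8],[0,0,0,0.145,0.8],[0,0,0,0.145,0.8],[0,0,0,0.145,0.8],[0,0,0,0.145,0.8],[0,0,0,0.145,0.8],[0,0,0,0.145,0.8],[0,0,0,0.145,0.8],[0,0,0,0.145,0.8],[0,0,0,0.145,0.8],[0,0,0,0.145,0.8],[0,0,0,0.145,0.8],[0,0,0,0.145,0.8],[0,0,0,0.145,0.8],[0,0,0,0.145,0.8],[0,0,0,0.145,0.8],[0,0,0,0.145,0.8]]'
python3 -m pendant '[[0,0,0,0.12,0.8],[0,0,0,0.12,0.8],[0,0,0,0,0.8],[0,0,0,0,0.8]]'
python3 - <<'E'
from h import *
o=monitor.get_obs();print(o['tcp_pos'],o['orientation'],o['joint_positions'][5])
m=optics.camera_model('wrist');im=optics.snapshot('wrist')
import pickle;pickle.dump((m,im),open('w2.pkl','wb'))
cv2.imwrite('pics/w2.png',cv2.resize(im[:,:,::-1],(800,600),interpolation=cv2.INTER_CUBIC))
for n,P in dict(tap=(.439,.013,.01),nip=(.49,-.062,.013),elb=(.581,-.074,.013),plug=(.524,-.124,.016),spool=(.428,-.089,.016)).items(): print(n,(pix('wrist',P,m)/.7).round())
E
```

```text
time_s: 5.05
tcp_pos: [0.4195, -0.0611, 0.2602]
orientation: [-0.0, 0.805, 0.593, 0.0]
ft_force: [0.3, -0.4, -0.4]
gripper_width: 0.0733
gripper_force: 0.0
time_s: 5.45
tcp_pos: [0.4195, -0.0611, 0.2602]
orientation: [-0.0, 0.868, 0.497, 0.0]
ft_force: [0.5, 0.2, -0.3]
gripper_width: 0.0729
gripper_force: 0.0
[ 0.4194921  -0.06108271  0.26019333] [-3.61386275e-05  8.67634486e-01  4.97202571e-01  8.18034831e-06] 0.20417811976064226
tap [375. 181.]
nip [487. 235.]
elb [595. 192.]
plug [562. 284.]
spool [432. 307.]
```

View pics/w2.png

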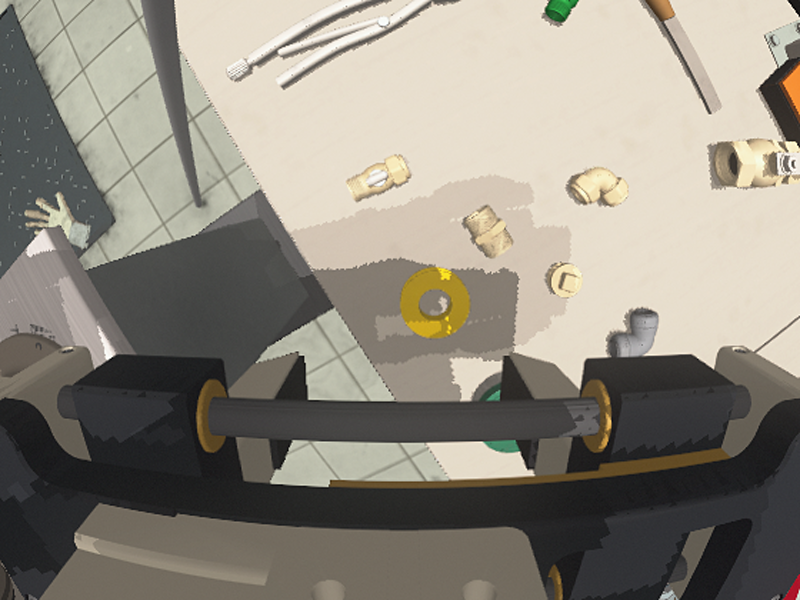

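The view shows tap (379,177), nipple (488,231), elbow (598,187), plug (566,280), spool (435,303). I'll measure these by mask.

```bash
python3 - <<'E'
from h import *
import pickle
m,im=pickle.load(open('w2.pkl','rb'))
lab=cv2.cvtColor(im,cv2.COLOR_RGB2LAB)[:,:,2].astype(int)
print('b bg',np.median(lab[100:200,250:450]))
mask=((lab-np.median(lab[100:200,250:450]))>7).astype(np.uint8);mask=cv2.morphologyEx(mask,cv2.MORPH_CLOSE,np.ones((5,5)))
vis=im.copy()
n,l,s,c=cv2.connectedComponentsWithStats(mask)
for i in range(1,n):
    x,y,w,h,a=s[i]
    if a>120 and 230<x<450 and 90<y<225:
        cn=cv2.findContours((l==i).astype(np.uint8),0,2)[0][0]
        cv2.drawContours(vis,[cn],-1,(255,0,0),1)
        z=.016 if a>1000 else .013
        P=np.array([pt('wrist',*p[0],z,m) for p in cn])*1000
        r=cv2.minAreaRect(P.astype(np.float32))
        print(a,np.round(c[i]/.7),'ctr',np.round(r[0],1),'size',np.round(r[1],1),'ang',round(r[2],1))
crop=vis[90:240,230:460];cv2.imwrite('pics/c2.png',cv2.resize(crop[:,:,::-1],None,fx=3.4,fy=3.4,interpolation=cv2.INTER_CUBIC))
E
```

```text
b bg 138.0
614 [379. 177.] ctr [441.5  14. ] size [20.9 44.3] ang 85.8
741 [600. 186.] ctr [587.8 -71.1] size [28.  48.4] ang 57.4
654 [489. 231.] ctr [493.1 -60.9] size [36.9 25.4] ang 87.5
432 [565. 279.] ctr [ 528.3 -122.8] size [26.  28.2] ang 60.0
1677 [434. 302.] ctr [431.6 -87.1] size [54.3 52.6] ang 59.5
```

View pics/c2.png

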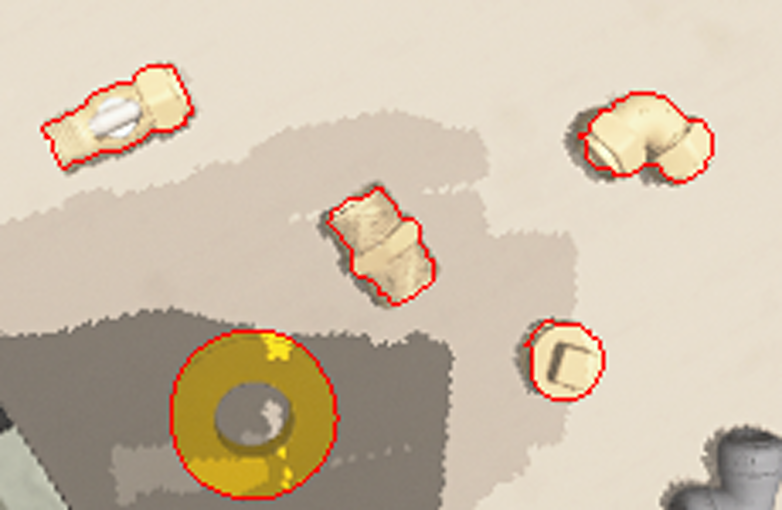

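```bash
python3 -m pendant '[[-3,4,32,0,0.8],[-3,4,32,0,0.8],[-3,4,32,0,0.8],[-3,4,32,0,0.8],[-3,4,32,0,0.8],[-3,3,20,0,0.8],[0,0,10,0,0.8],[0,0,0,0,0.8]]'
python3 -m pendant '[[0,0,0,0,0.45],[0,0,0,0,0.45],[0,0,0,0,0.45],[0,0,0,0,0.45],[0,0,0,0,0.45]]' 12
python3 -m pendant '[[0,0,-10,0,0.45],[0,0,-20,0,0.45],[0,0,-20,0,0.45],[0,0,0,0,0.45]]'
```

```text
time_s: 6.3
tcp_pos: [0.4297, -0.088, 0.0693]
orientation: [-0.001, 0.868, 0.497, -0.001]
ft_force: [-0.0, -0.2, -0.9]
gripper_width: 0.0734
gripper_force: 0.0
time_s: 6.8
tcp_pos: [0.4307, -0.0883, 0.0709]
orientation: [0.001, 0.868, 0.496, 0.001]
ft_force: [-0.2, 1.8, 7.2]
gripper_width: 0.0503
gripper_force: 12.0
time_s: 7.2
tcp_pos: [0.4313, -0.0886, 0.1226]
orientation: [0.002, 0.868, 0.496, 0.001]
ft_force: [-0.2, -0.7, -0.4]
gripper_width: 0.05
gripper_force: 12.0
```

```bash
python3 - <<'E'
from h import *
import pickle
m,im=pickle.load(open('w1.pkl','rb'))
def lid(n,im,m):
    h=cv2.cvtColor(im,cv2.COLOR_RGB2HSV);k=((abs(h[:,:,0].astype(int)-75)<15)&(h[:,:,1]>90)).astype(np.uint8)
    k=cv2.morphologyEx(k,cv2.MORPH_CLOSE,np.ones((7,7)));c=max(cv2.findContours(k,0,2)[0],key=cv2.contourArea)
    P=np.array([pt(n,*p[0],.034,m) for p in c]);print(n,cv2.minAreaRect((P*1000).astype(np.float32)))
lid('wrist',im,m);lid('top',optics.snapshot('top'),None)
im=optics.snapshot('wrist');cv2.imwrite('pics/w3.png',im[150:420,150:450,::-1])
E
```

```text
wrist ((439.1092224121094, -198.28292846679688), (59.821651458740234, 59.96786117553711), 58.823673248291016)
top ((633.4142456054688, 69.7869873046875), (46.01725769042969, 17.616336822509766), 31.448097229003906)
```

View pics/w3.png

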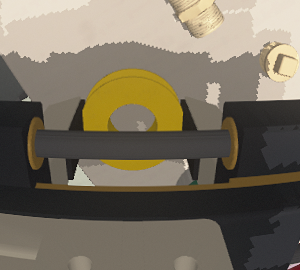

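```bash
python3 -m pendant '[[-23,15.5,0,0,0.45],[-23,15.5,0,0,0.45],[-23,15.5,0,0,0.45],[-23,15.5,0,0,0.45],[0,0,0,0,0.45],[0,0,8,0,0.45],[0,0,5,0,0.45],[0,0,2,0,0.45],[0,0,1,0,0.45],[0,0,0,0,0.45]]'
```

```text
time_s: 8.3
tcp_pos: [0.4362, -0.1977, 0.1044]
orientation: [-0.001, 0.868, 0.497, -0.001]
ft_force: [-3.8, 1.1, 9.9]
gripper_width: 0.0502
gripper_force: 12.0
```

```bash
python3 -m pendant '[[0,0,-0.5,0,0.75],[0,0,0,0,0.75],[0,0,0,0,0.75],[0,0,-20,0,0.75],[0,0,-40,0,0.75],[0,0,-40,0,0.75],[0,0,-40,0,0.75],[0,0,0,0,0.75]]'
python3 - <<'E'
from h import *
m=optics.camera_model('wrist');im=optics.snapshot('wrist');cv2.imwrite('pics/w4.png',im[:,:,::-1])
t=optics.snapshot('top');cv2.imwrite('pics/t4.png',cv2.resize(t[140:320,200:400,::-1],None,fx=3,fy=3))
def col(im,h0,lo=90):
    h=cv2.cvtColor(im,cv2.COLOR_RGB2HSV);return ((abs(h[:,:,0].astype(int)-h0)<10)&(h[:,:,1]>lo)).astype(np.uint8)
k=col(im,26,120);c=max(cv2.findContours(k,0,2)[0],key=cv2.contourArea)
print(cv2.minAreaRect(np.array([pt('wrist',*p[0],.05,m)*1000 for p in c]).astype(np.float32)))
E
```

```text
time_s: 9.1
tcp_pos: [0.439, -0.2, 0.2495]
orientation: [0.004, 0.868, 0.497, 0.002]
ft_force: [1.4, 0.2, -0.5]
gripper_width: 0.0691
gripper_force: 0.0
((436.3990173339844, -196.23617553710938), (54.03449630737305, 51.839847564697266), 59.37603759765625)
```

View pics/w4.png

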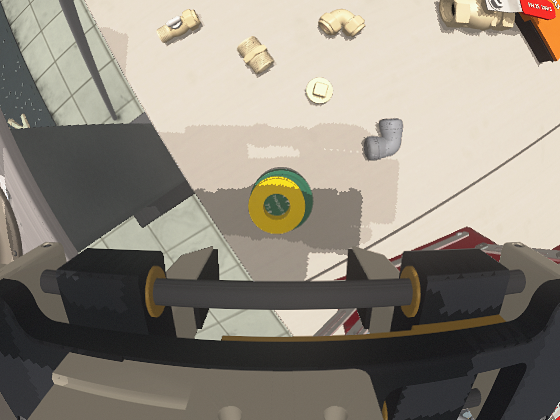

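```bash
python3 - <<'E'
from h import *
from scipy.optimize import least_squares
m=optics.camera_model('wrist');im=optics.snapshot('wrist')
h=cv2.cvtColor(im,cv2.COLOR_RGB2HSV);H=h[:,:,0].astype(int)
k=((abs(H-75)<15)&(h[:,:,1]>80)).astype(np.uint8);k[:150]=0;k[250:]=0;k[:,:240]=0;k[:,330:]=0
y=((abs(H-26)<10)&(h[:,:,1]>120)).astype(np.uint8);y[:150]=0;y[250:]=0
hull=lambda k:cv2.convexHull(np.argwhere(k)[:,::-1].astype(np.int32))[:,0]
P=np.array([pt('wrist',*p,.034,m) for p in hull(k)])*1e3; S=np.array([pt('wrist',*p,.05,m) for p in hull(y)])*1e3
print(len(P),P.round(0).tolist())
f=lambda P,r:least_squares(lambda q:np.hypot(*(P-q).T)-r,P.mean(0),loss='soft_l1').x
print('tin',f(P,31),'spool',f(S,26.5), np.abs(np.hypot(*(P-f(P,31)).T)-31).round(1))
E
```

```text
24 [[466.0, -214.0], [462.0, -219.0], [460.0, -221.0], [455.0, -224.0], [450.0, -227.0], [444.0, -228.0], [442.0, -228.0], [426.0, -204.0], [424.0, -199.0], [424.0, -196.0], [428.0, -172.0], [428.0, -171.0], [435.0, -169.0], [439.0, -169.0], [446.0, -169.0], [449.0, -170.0], [454.0, -172.0], [459.0, -174.0], [461.0, -177.0], [465.0, -182.0], [467.0, -183.0], [468.0, -186.0], [470.0, -196.0], [470.0, -204.0]]
tin [ 439.66370518 -198.68691649] spool [ 436.51803414 -196.75729577] [ 0.9  1.   1.2  0.9  1.2  1.   1.4 16.7 15.7 15.3  1.3  0.8  0.9  0.8
  0.7  0.5  0.4  0.1  0.3  0.1  0.1  0.1  0.1  0.2]
```

```bash
python3 -m pendant '[[37.8,11.7,0,0,0.7],[37.8,11.7,0,0,0.7],[37.8,11.7,0,0,0.7],[37.8,11.7,0,0,0.7],[37.8,11.7,0,0,0.7],[0,0,15,-0.125,0.7],[0,0,15,-0.125,0.7],[0,0,15,-0.125,0.7],[0,0,15,-0.125,0.7],[0,0,15,-0.125,0.7],[0,0,15,-0.122,0.7],[0,0,0,0,0.7]]'
python3 - <<'E'
from h import *
o=monitor.get_obs();print(o['tcp_pos'],o['orientation'],o['joint_positions'][5])
m=optics.camera_model('wrist');im=optics.snapshot('wrist')
t=o['tcp_pos']
vis=im.copy()
from scipy.spatial.transform import Rotation as R
q=o['orientation'];M=R.from_quat([*q[1:],q[0]]).as_matrix()
for s in (-.03,-.018,0,.018,.03):
    P=np.array(t)+M[:,1]*s;P[2]=.013;u=pix('wrist',P,m);cv2.circle(vis,tuple(int(round(a)) for a in u),2,(255,0,0),-1)
cv2.imwrite('pics/w5.png',cv2.resize(vis[:,:,::-1],(800,600)))
E
```

```text
time_s: 10.45
tcp_pos: [0.5812, -0.0652, 0.1506]
orientation: [-0.004, 0.627, 0.779, -0.002]
ft_force: [-0.0, 0.2, -0.8]
gripper_width: 0.064
gripper_force: 0.0
[ 0.58118212 -0.06523894  0.15056744] [-0.00368383  0.62672981  0.77922612 -0.0016824 ] -0.4589306279068735
```

View pics/w5.png

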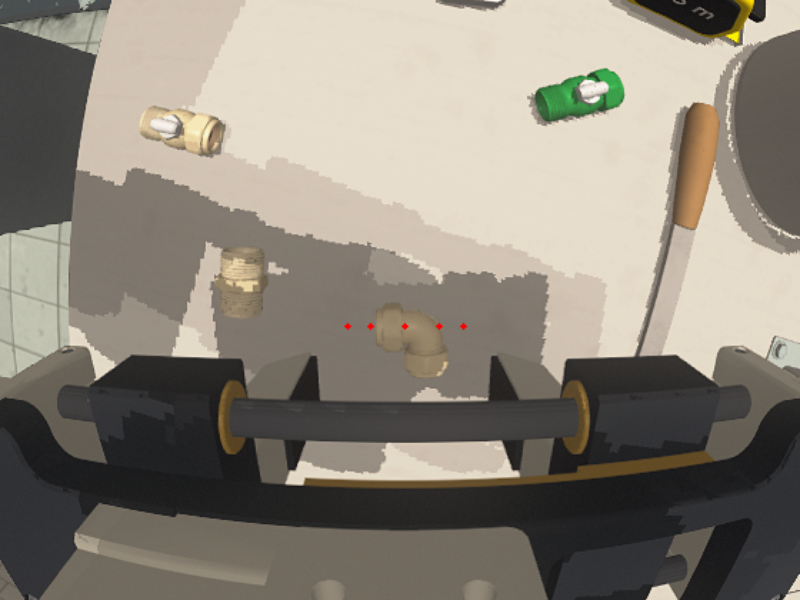

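The elbow spans columns 376–446 around the pad line, with the x mouth at (390,328), so the pad line is square to it and 3 mm short along tool y. I'll descend and grip.

```bash
python3 -m pendant '[[0,3,30,0,0.7],[0,0,30,0,0.7],[0,0,16,0,0.7],[0,0,6,0,0.7],[0,0,0,0,0.7]]'
python3 -m pendant '[[0,0,0,0,0.25],[0,0,0,0,0.25],[0,0,0,0,0.25],[0,0,0,0,0.25],[0,0,0,0,0.25]]' 20
python3 -m pendant '[[0,0,-10,0,0.25],[0,0,-20,0,0.25],[0,0,-20,0,0.25],[0,0,0,0,0.25]]'
python3 -c "
from h import *
print(monitor.get_obs()['tcp_pos']);cv2.imwrite('pics/w6.png',optics.snapshot('wrist')[150:350,150:450,::-1])"
```

```text
time_s: 11.0
tcp_pos: [0.586, -0.0651, 0.0723]
orientation: [-0.001, 0.628, 0.778, -0.0]
ft_force: [0.2, -0.3, 0.3]
gripper_width: 0.0644
gripper_force: 0.0
time_s: 11.5
tcp_pos: [0.5862, -0.0652, 0.0732]
orientation: [0.0, 0.627, 0.779, 0.0]
ft_force: [-1.7, 0.1, 2.1]
gripper_width: 0.0328
gripper_force: 19.9
time_s: 11.9
tcp_pos: [0.5878, -0.0654, 0.1259]
orientation: [0.003, 0.627, 0.779, 0.001]
ft_force: [0.4, -0.1, -0.9]
gripper_width: 0.0325
gripper_force: 19.9
[ 0.5878244  -0.06543666  0.12589435]
```

View pics/w6.png

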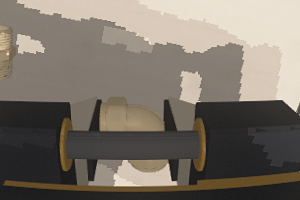

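```bash
python3 -m pendant '[[-27.6,-8.6,0,0,0.25],[-27.6,-8.6,0,0,0.25],[-27.6,-8.6,0,0,0.25],[0,0,0,0.101,0.25],[0,0,0,0.101,0.25],[0,0,0,0.101,0.25],[0,0,0,0,0.25],[0,0,0,0,0.25]]'
```

```text
time_s: 12.75
tcp_pos: [0.5783, -0.1514, 0.1219]
orientation: [-0.001, 0.737, 0.676, -0.0]
ft_force: [0.1, 0.0, -0.7]
gripper_width: 0.0324
gripper_force: 19.9
```

I had the tool x sign wrong, so that move went the wrong way, but nothing was touched. Correcting it now.

```bash
python3 -m pendant '[[31.6,-9.4,0,0,0.25],[31.6,-9.4,0,0,0.25],[31.6,-9.4,0,0,0.25],[31.6,-9.4,0,0,0.25],[31.6,-9.4,0,0,0.25],[0,0,0,0,0.25],[0,0,20,0,0.25],[0,0,15,0,0.25],[0,0,0,0,0.25],[0,0,0,0,0.25]]'
python3 - <<'E'
from h import *
o=monitor.get_obs();print(o['tcp_pos'],o['orientation'])
m=optics.camera_model('wrist');im=optics.snapshot('wrist')
vis=im.copy()
for s in np.arange(.0,.12,.01):
    P=np.array([.441+.996*s,.014-.087*s,.012]);u=pix('wrist',P,m);cv2.circle(vis,tuple(int(round(a)) for a in u),1,(255,0,0),-1)
cv2.imwrite('pics/w7.png',cv2.resize(vis[:,:,::-1],(800,600)))
E
```

```text
time_s: 13.75
tcp_pos: [0.5458, 0.0096, 0.0877]
orientation: [-0.0, 0.737, 0.676, -0.0]
ft_force: [-0.5, 0.3, 0.1]
gripper_width: 0.0325
gripper_force: 19.9
[0.54583516 0.00957936 0.0877049 ] [-1.50604625e-04  7.37305942e-01  6.75558959e-01 -1.32028989e-04]
```

View pics/w7.png

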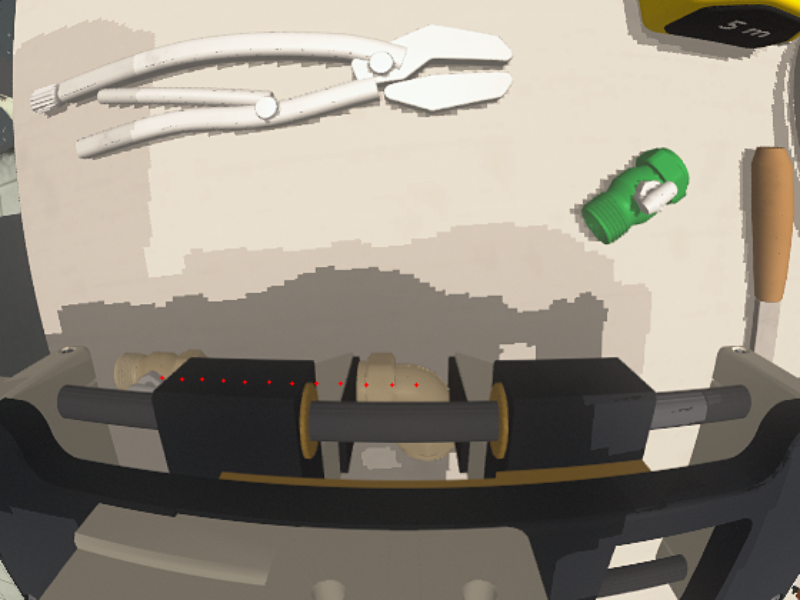

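Elbow held square, line passes through it. I'll lower it and release.

```bash
python3 -m pendant '[[0,0,10,0,0.25],[0,0,4,0,0.25],[0,0,0,0,0.25],[0,0,0,0,0.6],[0,0,0,0,0.6],[0,0,0,0,0.6],[0,0,0,0,0.6]]'
python3 -m pendant '[[0,0,-20,0,0.6],[0,0,-40,0,0.6],[0,0,-40,0,0.6],[0,0,-40,0,0.6],[-40,0,0,0,0.6],[-40,0,0,0,0.6],[0,0,0,0,0.6]]'
python3 - <<'E'
from h import *
o=monitor.get_obs();print(o['tcp_pos'],o['orientation'],o['joint_positions'][5])
m=optics.camera_model('wrist');im=optics.snapshot('wrist')
lab=cv2.cvtColor(im,cv2.COLOR_RGB2LAB)[:,:,2].astype(int)
mask=((lab-np.median(lab))>7).astype(np.uint8);mask=cv2.morphologyEx(mask,cv2.MORPH_CLOSE,np.ones((5,5)))
vis=im.copy()
n,l,s,c=cv2.connectedComponentsWithStats(mask)
for i in range(1,n):
    x,y,w,h,a=s[i]
    if 300<a<3000 and y+h<300:
        cn=cv2.findContours((l==i).astype(np.uint8),0,2)[0][0]
        cv2.drawContours(vis,[cn],-1,(255,0,0),1)
        P=np.array([pt('wrist',*p[0],.013,m) for p in cn])*1000
        r=cv2.minAreaRect(P.astype(np.float32))
        print(a,np.round(c[i]/.7),'ctr',np.round(r[0],1),'size',np.round(r[1],1),'ang',round(r[2],1))
cv2.imwrite('pics/w8.png',cv2.resize(vis[:,:,::-1],(800,600)))
E
```

```text
time_s: 14.5
tcp_pos: [0.5458, 0.01, 0.0738]
orientation: [0.0, 0.738, 0.675, 0.0]
ft_force: [-0.5, 0.6, -0.0]
gripper_width: 0.0542
gripper_force: 0.0
time_s: 15.2
tcp_pos: [0.5385, -0.0734, 0.2142]
orientation: [0.001, 0.739, 0.674, -0.0]
ft_force: [-0.3, 0.1, -0.3]
gripper_width: 0.0556
gripper_force: 0.0
[ 0.5384809  -0.07344228  0.21422216] [ 9.78760972e-04  7.38768848e-01  6.73958164e-01 -1.52980824e-04] -0.18365141698524043
784 [542.  62.] ctr [642.8  72.9] size [50.7 21.3] ang 33.5
1191 [649.  83.] ctr [720.8  60.9] size [22.8 72.5] ang 3.5
439 [38. 75.] ctr [264.8 135.3] size [38.1 51.8] ang 73.2
1229 [405. 174.] ctr [546.6   3. ] size [36.9 37.3] ang 84.5
789 [245. 178.] ctr [441.9  14.6] size [20.4 49.2] ang 81.9
690 [329. 281.] ctr [491.  -60.8] size [24.7 36.3] ang 16.0
587 [395. 366.] ctr [ 529.2 -122. ] size [28.5 25.4] ang 84.8
```

View pics/w8.png

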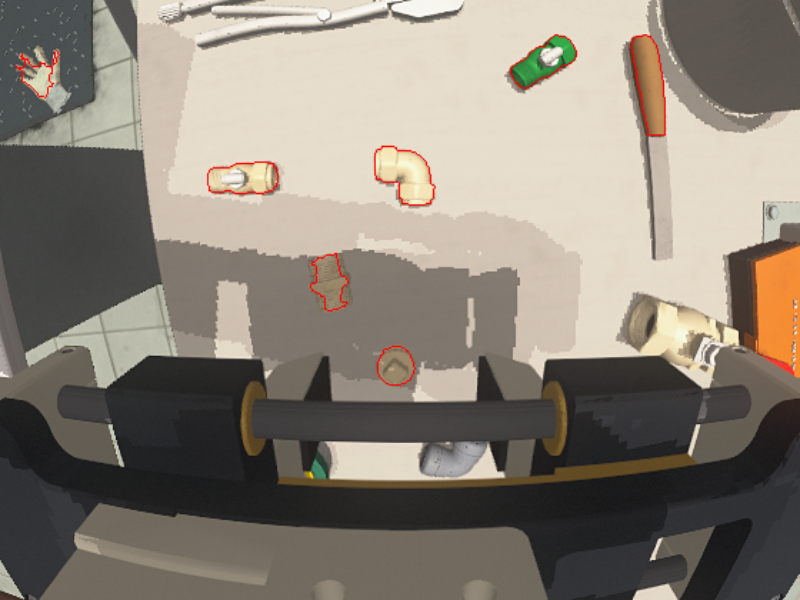

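```bash
python3 -m pendant '[[3.7,-24.2,0,-0.028,0.5],[3.7,-24.2,0,-0.028,0.5],[0,0,40,0,0.5],[0,0,40,0,0.5],[0,0,40,0,0.5],[0,0,18,0,0.5],[0,0,7,0,0.5],[0,0,0,0,0.5]]'
python3 -m pendant '[[0,0,0,0,0.15],[0,0,0,0,0.15],[0,0,0,0,0.15],[0,0,0,0,0.15],[0,0,0,0,0.15]]' 20
python3 -m pendant '[[0,0,-10,0,0.15],[0,0,-20,0,0.15],[0,0,-30,0,0.15],[0,0,0,0.145,0.15],[0,0,0,0.145,0.15],[0,0,0,0.145,0.15],[0,0,0,0.145,0.15],[0,0,0,0.145,0.15],[0,0,0,0.145,0.15],[0,0,0,0.145,0.15],[0,0,0,0.145,0.15],[0,0,0,0.145,0.15],[0,0,0,0.145,0.15],[0,0,0,0.145,0.15],[0,0,0,0.037,0.15],[0,0,0,0,0.15],[0,0,0,0,0.15]]'
python3 -c "
from h import *
o=monitor.get_obs();print(o['tcp_pos'],o['orientation']);cv2.imwrite('pics/w9.png',cv2.resize(optics.snapshot('wrist')[120:350,130:450,::-1],None,fx=2,fy=2))"
```

```text
time_s: 16.05
tcp_pos: [0.4908, -0.058, 0.0681]
orientation: [-0.001, 0.718, 0.696, -0.0]
ft_force: [1.0, -0.3, 1.2]
gripper_width: 0.0459
gripper_force: 0.0
time_s: 16.55
tcp_pos: [0.4915, -0.0588, 0.0697]
orientation: [0.001, 0.718, 0.696, 0.001]
ft_force: [-0.5, 0.6, 7.2]
gripper_width: 0.0249
gripper_force: 19.7
time_s: 18.25
tcp_pos: [0.4909, -0.0588, 0.129]
orientation: [-0.0, 0.999, -0.046, 0.0]
ft_force: [0.2, 0.9, -0.2]
gripper_width: 0.0247
gripper_force: 19.8
[ 0.49091176 -0.05875106  0.12903742] [-2.09158051e-05  9.98944462e-01 -4.59342566e-02  7.23202766e-05]
```

View pics/w9.png

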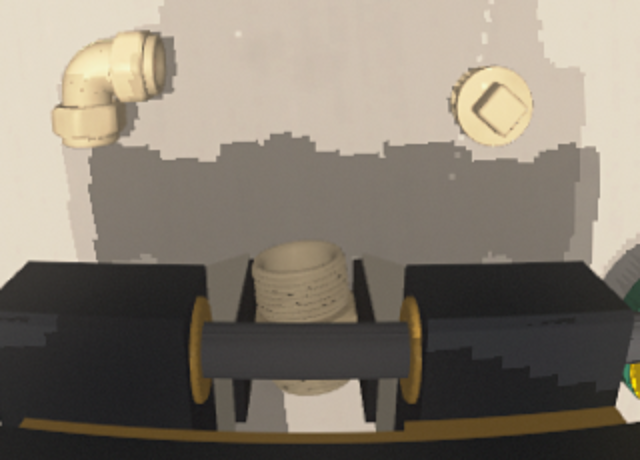

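```bash
python3 -m pendant '[[0.4,-34,0,0,0.15],[0,-33.7,0,0,0.15],[0,0,0,0,0.15],[0,0,25,0,0.15],[0,0,20,0,0.15],[0,0,10,0,0.15],[0,0,3,0,0.15],[0,0,0,0,0.15],[0,0,0,0,0.15]]'
```

```text
time_s: 19.2
tcp_pos: [0.4982, 0.0084, 0.0714]
orientation: [0.0, 0.999, -0.047, 0.001]
ft_force: [0.7, 0.9, -0.5]
gripper_width: 0.0245
gripper_force: 20.0
```

```bash
python3 -m pendant '[[0,0,1.4,0,0.15],[0,0,0,0,0.15],[0,0,0,0,0.4],[0,0,0,0,0.4],[0,0,0,0,0.4],[0,0,-15,0,0.4],[0,0,-30,0,0.4],[0,0,-40,0,0.4],[0,0,-40,0,0.4],[0,0,0,0,0.4]]'
python3 - <<'E'
from h import *
o=monitor.get_obs();print(o['tcp_pos'],o['orientation'],o['joint_positions'][5])
m=optics.camera_model('wrist');im=optics.snapshot('wrist')
cv2.imwrite('pics/w10.png',cv2.resize(im[:,:,::-1],(800,600)))
lab=cv2.cvtColor(im,cv2.COLOR_RGB2LAB)[:,:,2].astype(int)
mask=((lab-np.median(lab))>7).astype(np.uint8);mask=cv2.morphologyEx(mask,cv2.MORPH_CLOSE,np.ones((5,5)))
n,l,s,c=cv2.connectedComponentsWithStats(mask)
for i in range(1,n):
    x,y,w,h,a=s[i]
    if 300<a<3000 and y+h<300:
        cn=cv2.findContours((l==i).astype(np.uint8),0,2)[0][0]
        r=cv2.minAreaRect(np.array([pt('wrist',*p[0],.013,m)*1e3 for p in cn]).astype(np.float32))
        print(a,np.round(c[i]/.7),'ctr',np.round(r[0],1),'size',np.round(r[1],1),'ang',round(r[2],1))
E
```

```text
time_s: 20.2
tcp_pos: [0.5002, 0.0084, 0.1994]
orientation: [0.0, 0.999, -0.046, 0.005]
ft_force: [0.4, 0.0, 0.1]
gripper_width: 0.0365
gripper_force: 0.0
[0.50015652 0.00836934 0.19938381] [ 4.19112661e-04  9.98905271e-01 -4.64922536e-02  5.15315942e-03] 1.5271109584389346
2857 [125.  53.] ctr [697.6 176.5] size [77.9 86.6] ang 87.5
862 [278.  86.] ctr [642.9  72.8] size [48.8 21.1] ang 35.4
1325 [406. 227.] ctr [545.6   2.9] size [36.2 36.2] ang 85.0
670 [604. 241.] ctr [ 528.7 -122.3] size [30.1 26.1] ang 88.4
444 [405. 322.] ctr [486.7   9.9] size [24.5 21.5] ang 89.6
842 [697. 364.] ctr [ 432.1 -208.5] size [42.1 51. ] ang 60.1
418 [404. 374.] ctr [450.8  13.4] size [18.5 31.6] ang 84.1
```

```bash
python3 -m pendant '[[9.6,32.1,0,0,0.55],[9.6,32.1,0,0,0.55],[9.6,32.1,0,0,0.55],[9.6,32.1,0,0,0.55],[0,0,35,0,0.55],[0,0,35,0,0.55],[0,0,0,0,0.55],[0,0,0,0,0.55]]'
python3 - <<'E'
from h import *
o=monitor.get_obs();t=o['tcp_pos'];print(t,o['orientation'])
m=optics.camera_model('wrist');im=optics.snapshot('wrist');vis=im.copy()
for z in(.025,):
    u=pix('wrist',[t[0],t[1],z],m);print(u/.7);cv2.circle(vis,tuple(int(round(a)) for a in u),2,(255,0,0),-1)
cv2.imwrite('pics/w11.png',cv2.resize(vis[:,:,::-1],(800,600)))
E
```

```text
time_s: 21.05
tcp_pos: [0.5234, -0.1225, 0.1235]
orientation: [-0.001, 0.999, -0.047, -0.001]
ft_force: [0.5, 0.3, 0.2]
gripper_width: 0.0503
gripper_force: 0.0
[ 0.52344644 -0.12251225  0.12354927] [-5.04182809e-04  9.98916799e-01 -4.65093822e-02 -1.36114140e-03]
[405.92139356 349.46520454]
```

View pics/w11.png

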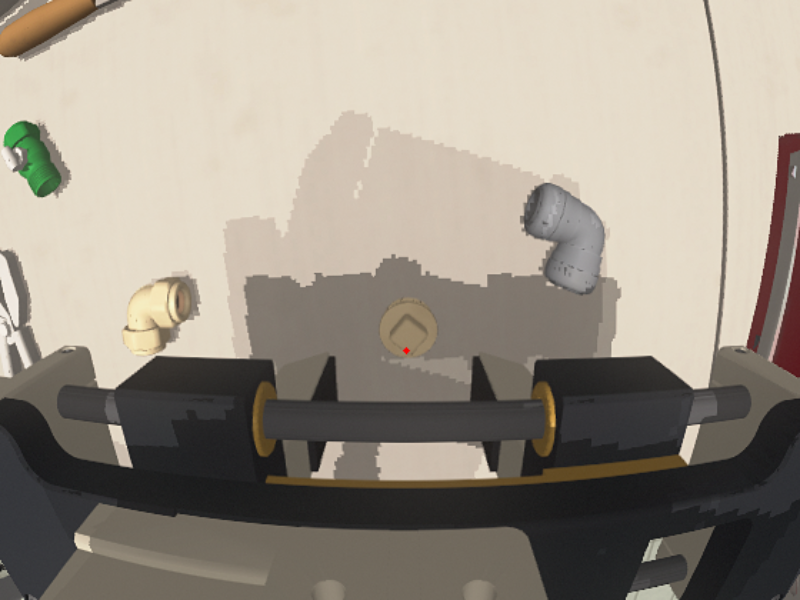

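Plug head at (409,331), about 6 mm beyond the TCP projection along tool x. Correcting, then gripping.

```bash
python3 -m pendant '[[6,1,20,0,0.55],[0,0,22,0,0.55],[0,0,10,0,0.55],[0,0,3,0,0.55],[0,0,0,0,0.55],[0,0,0,0,0.15],[0,0,0,0,0.15],[0,0,0,0,0.15],[0,0,0,0,0.15],[0,0,0,0,0.15],[0,0,0,0,0.15]]' 15
python3 -m pendant '[[0,0,-10,0,0.15],[0,0,-20,0,0.15],[0,0,-30,0,0.15],[0,0,0,0,0.15],[0,0,0,0,0.15]]'
python3 -c "
from h import *
o=monitor.get_obs();print(o['tcp_pos'],o['orientation']);cv2.imwrite('pics/w12.png',cv2.resize(optics.snapshot('wrist')[120:350,130:450,::-1],None,fx=2,fy=2))"
```

```text
time_s: 22.2
tcp_pos: [0.5301, -0.1244, 0.0697]
orientation: [0.0, 0.999, -0.047, 0.0]
ft_force: [-0.7, -0.1, 4.1]
gripper_width: 0.0251
gripper_force: 15.0
time_s: 22.7
tcp_pos: [0.53, -0.1244, 0.13]
orientation: [0.0, 0.999, -0.047, 0.001]
ft_force: [0.5, -0.0, -1.1]
gripper_width: 0.0253
gripper_force: 15.0
[ 0.52995539 -0.12439328  0.1299759 ] [ 1.76201778e-04  9.98913454e-01 -4.65990772e-02  6.37765040e-04]
```

View pics/w12.png

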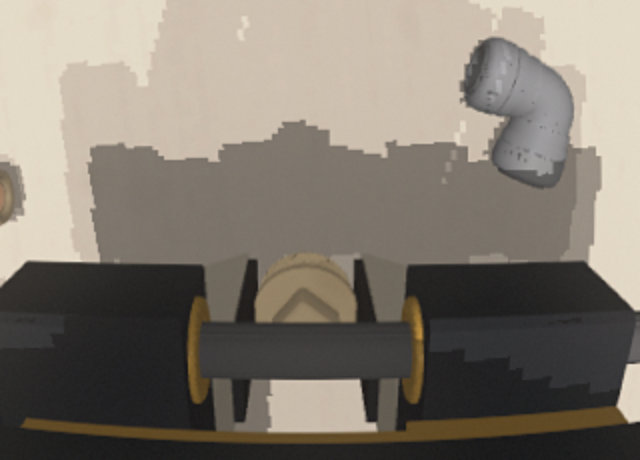

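```bash
python3 -m pendant '[[13.3,-32.1,0,0,0.15],[13.3,-32.1,0,0,0.15],[13.3,-32.1,0,0,0.15],[13.3,-32.1,0,0,0.15],[0,0,0,0,0.15],[0,0,25,0,0.15],[0,0,20,0,0.15],[0,0,10,0,0.15],[0,0,3,0,0.15],[0,0,0,0,0.15],[0,0,0,0,0.15]]'
```

```text
time_s: 23.85
tcp_pos: [0.5953, -0.0018, 0.072]
orientation: [0.0, 0.999, -0.047, 0.001]
ft_force: [0.1, 0.5, -0.4]
gripper_width: 0.0253
gripper_force: 15.0
```

```bash
python3 -m pendant '[[0,0,1.8,0,0.15],[0,0,0,0,0.15],[0,0,0,0,0.4],[0,0,0,0,0.4],[0,0,0,0,0.4],[0,0,-15,0,0.4],[0,0,-30,0,0.4],[0,0,-40,0,0.4],[-30,20,-30,0,0.4],[-40,20,-20,0,0.4],[-40,20,0,0,0.4],[-40,20,0,0,0.4],[0,20,0,0,0.4],[0,0,0,0,0.4]]'
python3 - <<'E'
from h import *
o=monitor.get_obs();print(o['tcp_pos'])
m=optics.camera_model('wrist');im=optics.snapshot('wrist')
lab=cv2.cvtColor(im,cv2.COLOR_RGB2LAB)[:,:,2].astype(int)
mask=((lab-np.median(lab))>7).astype(np.uint8);mask=cv2.morphologyEx(mask,cv2.MORPH_CLOSE,np.ones((5,5)))
vis=im.copy();n,l,s,c=cv2.connectedComponentsWithStats(mask)
for i in range(1,n):
    x,y,w,h,a=s[i]
    if 300<a<3000 and y+h<300:
        cn=cv2.findContours((l==i).astype(np.uint8),0,2)[0][0];cv2.drawContours(vis,[cn],-1,(255,0,0),1)
        r=cv2.minAreaRect(np.array([pt('wrist',*p[0],.013,m)*1e3 for p in cn]).astype(np.float32))
        print(a,np.round(c[i]/.7),'ctr',np.round(r[0],1),'size',np.round(r[1],1),'ang',round(r[2],1))
t=optics.snapshot('top')[120:330,200:400]
a=cv2.resize(vis[40:290,150:450],(480,400));b=cv2.resize(t,(320,336));b=cv2.copyMakeBorder(b,0,64,0,0,0)
cv2.imwrite('pics/w13.png',np.hstack([a,b])[:,:,::-1])
E
```

```text
time_s: 25.25
tcp_pos: [0.4355, -0.0885, 0.2051]
orientation: [0.0, 0.999, -0.048, 0.001]
ft_force: [1.5, -0.8, 0.2]
gripper_width: 0.0369
gripper_force: 0.0
[ 0.4355053  -0.08851986  0.20512294]
1352 [29. 30.] ctr [685.1 184. ] size [113.3  48. ] ang 66.3
640 [143.  30.] ctr [642.7  72.3] size [55.5 22.6] ang 34.9
659 [242.  70.] ctr [592.4  -1.3] size [29.4 26.1] ang 37.6
1083 [241. 139.] ctr [547.2   3.8] size [28.5 47.5] ang 39.3
934 [782. 221.] ctr [ 470. -395.] size [39.2 74.7] ang 40.8
861 [239. 221.] ctr [495.6  12.2] size [34.9 25.6] ang 1.9
2827 [587. 292.] ctr [ 428.  -210.5] size [66.4 60.7] ang 42.7
729 [249. 301.] ctr [441.4  15. ] size [21.6 47.6] ang 85.2
```

View pics/w13.png

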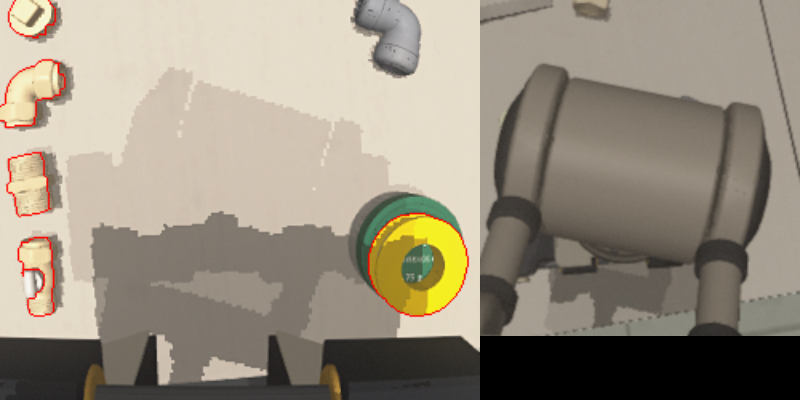

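All pieces lie on the line: nipple 54 mm from the tap, elbow 52 mm further, plug 46 mm beyond that, each within about 4 mm of the line. The spool sits on the lid.

```bash
python3 -c "
from plant import ctrl
print(ctrl.close_job())"
```

```text
the job is handed in; nothing more can be done
None
```

The job is handed in (it gave no verdict): nipple, elbow and plug are set out on the tap's line within about 4 mm by my last measurement, and the spool is flat on the tin's lid about 4 mm off centre.

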